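# Wedge a loaded work board into the bench jig

## Task

Slide the work board, with its three loose wooden discs riding on it, into the bench jig between the two rails until its front end is under the steel keeper and fully home against the end stop. Then take the yellow wedge and slide it, nose first, into the gap beside the board that is wide enough for it (between the board and the tapered rail, from the open end of the jig) until it is tight in there and presses the board flush along the straight rail. Finish while still holding the wedge pushed in like that, with the discs still on the board and the glue bottle, hammer and tin left where they were.

Things in the scene. Friction and masses are not known exactly. Their poses are not given: they have to be found in the camera images.
- board: pale wooden board flat on the bench, 240 long (x) x 80 wide (y) x 16 mm thick, 0.2 to 0.42 kg. Origin: centre of its underside; x points to its front end (+120 mm), which goes into the jig first. Three loose discs stand along its centre line at x about 76, 24 and -28 mm. Slide it along the bench by its grip block; it is too long to carry by it.
- board_grip (a point): top centre of the dark wooden grip block fixed on the board near its rear: block 40 long (board x) x 24 wide (board y), from z = 16 to 60 mm above the bench. This point is at x = -85, y = 0, z = 60 mm on the board, axes as the board's.
- disc1: brown wooden disc, 48 mm diameter, 20 mm high, 35 g, with a black radial slot marked on top; stands loose on the board. Origin: centre of its underside.
- disc2: brown wooden disc, 48 mm diameter, 20 mm high, 35 g, with a black radial slot marked on top; stands loose on the board. Origin: centre of its underside.
- disc3: brown wooden disc, 48 mm diameter, 20 mm high, 35 g, with a black radial slot marked on top; stands loose on the board. Origin: centre of its underside.
- end_stop: end stop of the jig, fixed to the bench: dark wooden block 120 wide (y) x 20 mm high, with a steel keeper plate on top (z 20 to 25 mm) that overhangs 14 mm towards the open end, leaving a slot 20 mm high. Origin: on the bench, middle of the face the board butts against. x: the way the board is pushed in; y across. A board fully home has its origin at x = -120 mm here.
- jig_mouth (a point): middle of the jig's open end, at bench height, 200 mm before the end stop (x = -200, y = 0 in its frame, same axes). The rails run from here to 20 mm short of the end stop, centred on y = +66.5 and -66.5 mm; which rail is on which side changes. There is no floor plate: the board slides on the bare bench.
- straight_rail: straight aluminium rail of the jig, fixed: 180 long (x) x 30 wide (y) x 26 mm high. Origin: centre of its underside; axes as the end stop's. The board ends flush against its inner face (towards the other rail), its centre line then 55 mm from this rail's.
- tapered_rail: blue-painted wooden rail of the jig, fixed, 180 long (x) x 26 mm high, tapered alike on both sides: 24 mm wide at the open end (x = -90), growing evenly to 60 mm at x = +90, each side 5.7 degrees (1:10) off its centre line. Origin: centre of its underside; axes as the end stop's. With the board flush on the straight rail the gap here is 26 mm at the open end, narrowing to 8 mm.
- wedge: yellow wooden wedge flat on the bench, 60 to 125 g. Origin: underside, below the centre of the upright grip lug at its rear: lug 36 long (x) x 24 wide (y) x 60 mm high. x points to the nose. Neck 24 wide, 26 high to x = 46 mm; then 26 high, tapering alike on both sides from 26 wide to 17 at the nose, x = 136. Seated by a flush board, its origin is 246 mm before the end-stop face.
- wedge_nose (a point): middle of the wedge's nose at its underside (x = 136, y = 0 mm on the wedge, same axes). The wedge's included angle is 5.7 degrees, as the gap's, so seated its x axis stands 2.9 degrees off the board's, nose turned towards the board, and this point is 8.5 mm from the board's long edge. Waxed faces (friction about 0.3); nothing locks. A push of 10 to 15 N presses the board over.
- glue: bystander: white glue bottle with an orange label, 56 mm diameter, 150 mm high, standing. Origin: centre of its underside.
- hammer: bystander: hammer lying on the bench on the far side. Origin: under it, near the middle of its length.
- tin: bystander: steel tin with a green label, 66 mm diameter, 85 mm high, standing. Origin: centre of its underside.
Mind the look-alikes: they are no part of the job. What is shaped like the disc3 but pink or purple is not meant.

How it is judged:
By the outcome, as a careful person would: the job done as asked, in the order asked, and still so for the second after the job is handed in, while the arm keeps its last pose, push and grip.
It also fails if it takes over 61 s, if anything falls off the work surface, if the arm or the gripper's body presses on something with over 40 N, if the wrist force passes 120 N, or if a joint passes its speed limit or range.

## Robot

A 7-joint arm with a two-finger parallel gripper is mounted at the origin on the work surface. World frame = base frame: x ahead of the robot, y to its left, z up, the work surface at z = 0. Lengths are in m, angles in rad, forces in N, time in s.
With the tool pointing down it reaches from about 0.4 to 0.85 m from the base axis. Payload 4.5 kg.
Tool frame: the origin (TCP) lies at the very end of the fingers, on their centre line; the grasp point (between the pads) lies 19 mm behind it; z points along the fingers, y is the line along which they close (so a half turn about z gives the same grasp; the last joint's range is limited). The gripper opens to 88 mm and grips with 3 to 60 N. Pads are 18 mm wide; open, the fingers measure 123 mm over their backs; the gripper's body (75 mm by 187 mm) begins 45 mm behind the grasp point.
Start: joints at [-1.15, 0.689, -0.195, 1.565, 0.157, 0.902, -0.215], TCP at [0.236, 0.579, 0.239] pointing down, gripper open.
Joint ranges: [-3.01, 3.01], [-0.46, 2.08], [-1.47, 1.51], [0.13, 2.56], [-1, 4.14], [0.04, 2.09], [-2.66, 2.66]. Speed limits (rad/s): [2.57, 2.57, 3.14, 3.14, 3.14, 3.14, 3.14].

## Interface

Orientations are given as a unit quaternion [x, y, z, w].
In Python, from plant import r gives the robot as it stands. The module is installed in compiled form; this text tells all that it offers.
- The arm moves only by the tool step_arm, never from a script. Its argument "increments" is a list of rows, each a list of 2 entries, a list of its own where there are three numbers: the shift along the world's x, y, z in cm, then the turn, a rotation vector about the world's x, y, z in degrees. A call has exactly 10 rows; each row shifts and turns the commanded pose from where the row before left it; what a row does not reach is not made up. A row lasts 1/10 s, in which the tool goes at most 50 mm and 8.59 degrees, less where a joint would pass 70% of its speed; a pose out of reach is approached as far as the arm can. A call is refused whole if a number of a shift passes 5 or a number of a turn 8.59, either way. A call with a gripper value outside its range is refused whole. "fingers" is the opening, from 0 (shut) to 1 (fully open), set as the call begins (left out, the last holds). The fingers move at their own pace and stop on an object; "grip_force" is the grip in N (left out, the last holds). Time passes only in rows, so rows that do not move let the fingers close, or fill a call up. It gives the time, the measured TCP pose, the force, the opening and the grip force at its end, in the units of the state.
- r.get_state(): the state, without advancing time (a new reading comes with each control period).
- r.snapshot(name): name is "side" or "top"; returns (picture, depth): 384x512x3 uint8, red, green, blue; 384x512 float32, m along the optical axis (not along the pixel's ray), 0 where there is no reading.
- r.calibration(name): a dict with "fov_y" (degrees; the focal length in pixels is half the picture's height over the tangent of half this angle, whatever the lens; pixels are square), "cx", "cy" (the principal point, pixels), "R" (3x3) and "t" (3): a world point X has camera coordinates R X + t. Camera axes: x right, y down, z forward; pixel columns grow to the right and rows downward; lengths in m; the calibration is good to about 2 mm. A picture is of the moment at which its call begins. calibration takes no time and is no camera call.
- r.finish_job(): hands the job in; it is judged then, once.
The state is a dict: "clock": time; "q": joint angles; "qd": joint speeds; "joint_torque": joint torques, N m; "tool_pos": TCP position; "eef_rot": TCP orientation; "contact_force": force on the tool from outside, world axes, zero at the start; "moment": the same for the moment, N m; "opening": opening from 0.0 (shut) to 1.0 (fully open); "finger_force": force on a finger pad.
Only numpy, scipy, OpenCV 4.12 (cv2) and the standard library are available. Lean on these libraries where they do the work, as an engineer would, in place of code of your own. Each camera call takes 0.05 s, during which the arm holds its last target. There are 200 camera calls.

## Working session

There is one attempt and no reset: what is moved stays moved. The work goes in short steps, Python scripts to look and compute and a tool call to move; the robot and the scene stay as the last step left them, time stands still between calls to the robot, and variables do not carry over. Pictures are saved under pics/ and viewed, at most 11 in all, crops included, and the job is handed in when it is done.

Besides the shell and the picture viewer there is one more tool, called after "Request:" as a command line: name --argument value ..., lists and objects as JSON in quotes. step_arm: Moves the arm, as the interface text tells. Its arguments: {"type":"object","properties":{"increments":{"type":"array","items":{"type":"array"}},"fingers":{"type":"number"},"grip_force":{"type":"number"}},"required":["increments"]}

```bash
mkdir -p pics
cat > h.py <<'E'
import numpy as np, cv2
from plant import r
def shot(n,name=None):
    p,d=r.snapshot(n)
    if name: cv2.imwrite(f'pics/{name}.png',p[:,:,::-1])
    return p,d
def ray(n,uv,z):
    c=r.calibration(n); f=192/np.tan(np.radians(c['fov_y'])/2)
    R=np.array(c['R']);t=np.array(c['t']);uv=np.atleast_2d(uv).astype(float)
    d=np.c_[(uv[:,0]-c['cx'])/f,(uv[:,1]-c['cy'])/f,np.ones(len(uv))]@R
    o=-R.T@t
    return o+d*((z-o[2])/d[:,2])[:,None]
def cloud(n,d):
    c=r.calibration(n); f=192/np.tan(np.radians(c['fov_y'])/2)
    R=np.array(c['R']);t=np.array(c['t']);v,u=np.mgrid[:384,:512]
    X=np.stack([(u-c['cx'])/f*d,(v-c['cy'])/f*d,d],-1)
    return (X-t)@R
E
python3 - <<'E'
from h import *
for n in('top','side'):
    p,d=shot(n,n+'0'); np.savez(n+'0.npz',p=p,d=d); print(r.calibration(n))
E
```

```text
{'fov_y': 52.1179076484869, 'cx': 259.9457392147675, 'cy': 190.55245014256874, 'R': array([[ 0.00418751, -0.99982746, -0.01809735],
       [-0.98913905, -0.00148242, -0.14697531],
       [ 0.14692312,  0.01851625, -0.98897459]]), 't': array([-0.02425025,  0.55043825,  1.10694682])}
{'fov_y': 50.140717680872456, 'cx': 265.06077435252985, 'cy': 194.4126744192341, 'R': array([[ 0.70704022, -0.7071337 , -0.00748758],
       [-0.53566048, -0.52861697, -0.65850736],
       [ 0.46169468,  0.46960198, -0.75253704]]), 't': array([-0.39627684,  0.32284302,  0.86763563])}
```

View pics/top0.png

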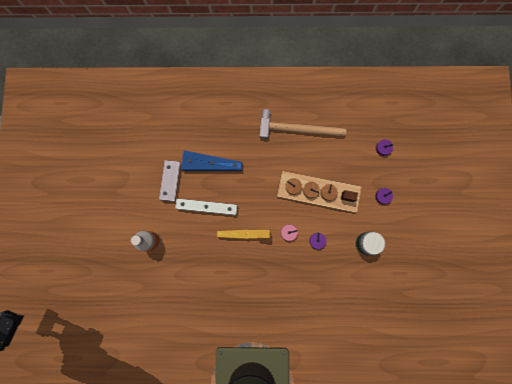

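View pics/side0.png

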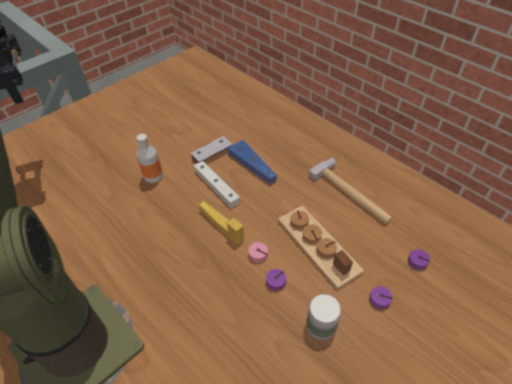

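The top view shows the jig at left (keeper about (170,180), blue tapered rail (212,162), straight rail (206,208)), opening to the right. The board is at (320,192) with its grip at (349,196), and the wedge is at (244,234) with its nose to the left. Pink and purple decoys lie nearby. In the side view the wedge lug is at (236,231).

```bash
cat >> h.py <<'E'
def rect(m,z,n='top'):
    cs,_=cv2.findContours(m.astype(np.uint8),0,2); c=max(cs,key=cv2.contourArea)
    b=cv2.boxPoints(cv2.minAreaRect(c)); P=ray(n,b,z)[:,:2]
    e=[P[1]-P[0],P[2]-P[1]]; l=[np.linalg.norm(x) for x in e]; k=int(l[1]>l[0])
    return P.mean(0).round(4),np.round(l,4),round(float(np.degrees(np.arctan2(e[k][1],e[k][0])))%180,2),c
def masks(p):
    h=cv2.cvtColor(p,cv2.COLOR_RGB2HSV).astype(int); H,S,V=h[...,0],h[...,1],h[...,2]
    return dict(yellow=(H>17)&(H<30)&(S>190)&(V>120),blue=(H>100)&(H<125)&(S>120),grey=(S<60)&(V>110),pale=(H>8)&(H<22)&(S<150)&(V>150)),h
E
python3 - <<'E'
from h import *
z=np.load('top0.npz');p,d=z['p'],z['d']
M,h=masks(p)
for u,v in[(165,180),(212,162),(206,208),(230,234),(262,234),(282,200),(325,205),(349,196),(300,220),(335,205)]: print((u,v),h[v,u],cloud('top',d)[v,u].round(3))
def roi(m,a,b,c,e):
    o=np.zeros_like(m);o[b:e,a:c]=m[b:e,a:c];return o
for nm,k,box,zz in[('keeper','grey',(155,150,182,210),.025),('blue','blue',(178,140,250,180),.026),('straight','grey',(174,190,245,225),.026),('wedge','yellow',(200,215,280,250),.026),('board','pale',(270,165,370,220),.016)]:
    print(nm,rect(roi(M[k],*box),zz)[:3])
g=roi((h[...,2]<95),338,185,362,208); print('grip',rect(g,.06)[:3],g.sum())
X=cloud('top',d)
# tall points by depth
for nm,b,lo in[('grip',(335,180,370,215),.05),('lug',(250,220,285,250),.05)]:
    m=roi((X[...,2]>lo),*b); q=X[m]; print(nm,m.sum(),q.min(0).round(3),q.max(0).round(3),np.median(q,0).round(3)); print(rect(m,.06)[:3])
big=cv2.resize(p[140:260,150:380],None,fx=3.4,fy=3.4,interpolation=2)
cv2.imwrite('pics/c0.png',big[:,:,::-1])
E
```

```text
(165, 180) [171  20 182] [0.584 0.261 0.025]
(212, 162) [17 22 80] [0.639 0.122 0.024]
(206, 208) [23 10 99] [0.5   0.136 0.026]
(230, 234) [ 20 174 201] [0.424 0.064 0.026]
(262, 234) [ 19 177 199] [ 0.423 -0.029  0.062]
(282, 200) [ 12 153 147] [ 0.527 -0.088  0.004]
(325, 205) [ 18 100 207] [ 0.511 -0.214  0.02 ]
(349, 196) [  9 148  86] [ 0.532 -0.277  0.062]
(300, 220) [ 12 148 146] [ 0.468 -0.142  0.   ]
(335, 205) [ 14 112 198] [ 0.511 -0.244  0.02 ]
keeper (array([0.5842, 0.2486]), array([0.1204, 0.0473]), 174.28)
blue (array([0.6437, 0.125 ]), array([0.1811, 0.0582]), 89.98)
straight (array([0.5058, 0.1375]), array([0.03  , 0.1824]), 84.09)Traceback (most recent call last):
  File "<stdin>", line 8, in <module>
  File "h.py", line 19, in rect
    cs,_=cv2.findContours(m.astype(np.uint8),0,2); c=max(cs,key=cv2.contourArea)
                                                     ~~~^^^^^^^^^^^^^^^^^^^^^^^^
ValueError: max() iterable argument is empty
```

```bash
sed -i 's/(S>190)&(V>120)/(S>155)\&(V>150)/; s/(S<150)&(V>150)/(S<140)\&(V>160)/' h.py
python3 - <<'E'
from h import *
z=np.load('top0.npz');p,d=z['p'],z['d']
M,h=masks(p); X=cloud('top',d)
def roi(m,a,b,c,e):
    o=np.zeros_like(m);o[b:e,a:c]=m[b:e,a:c];return o
for nm,k,box,zz in[('wedge','yellow',(200,215,280,250),.026),('board','pale',(270,165,370,220),.016)]:
    print(nm,rect(roi(M[k],*box),zz)[:3])
for nm,b,lo in[('grip',(335,180,370,215),.05),('lug',(250,220,285,250),.05)]:
    m=roi((X[...,2]>lo),*b); print(nm,m.sum(),np.median(X[m],0).round(3),rect(m,.06)[:3])
w=roi(M['yellow'],200,215,280,250)&(X[...,2]<.035)&(X[...,2]>.015)
q=X[w][:,:2]; vx,vy,x0,y0=cv2.fitLine(q.astype(np.float32),2,0,.01,.01).ravel(); print('wedge axis',np.degrees(np.arctan2(vy,vx))%180,x0,y0)
big=cv2.resize(p[140:260,150:380],None,fx=3.4,fy=3.4,interpolation=2)
cv2.imwrite('pics/c0.png',big[:,:,::-1])
E
```

```text
wedge (array([0.426 , 0.0265]), array([0.1519, 0.0203]), 90.19)
board (array([ 0.5529, -0.198 ]), array([0.0791, 0.2426]), 78.49)
grip 129 [ 0.535 -0.278  0.06 ] (array([ 0.5349, -0.2788]), array([0.025 , 0.0406]), 78.54)
lug 117 [ 0.426 -0.032  0.06 ] (array([ 0.4264, -0.0322]), array([0.034 , 0.0225]), 90.19)
wedge axis 90.190315 0.42597994 0.042004067
```

View pics/c0.png

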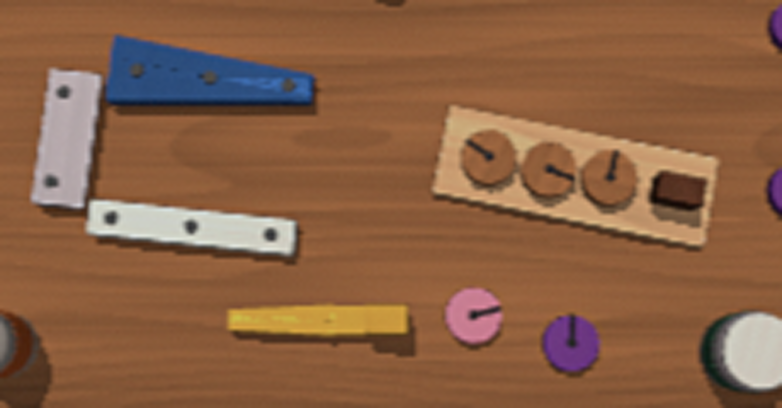

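Run:
```python
from h import *
from scipy.spatial.transform import Rotation as Ro
s=r.get_state(); print(s['clock'],s['tool_pos'],Ro.from_quat(s['eef_rot']).as_matrix().round(3),s['contact_force'])
z=np.load('top0.npz');p,d=z['p'],z['d'];X=cloud('top',d)
for nm,b,lo in[('tin',(350,225,395,265),.07),('glue',(125,225,165,255),.03),('hammer',(255,100,350,145),.012)]:
    a,bb,c,e=b;q=X[bb:e,a:c].reshape(-1,3);q=q[q[:,2]>lo]; print(nm,q.min(0).round(3),q.max(0).round(3))
m=(X[...,2]>.028)&(X[...,2]<.045)&(X[...,0]>.45)&(X[...,0]<.65)&(X[...,1]<-.08)&(X[...,1]>-.255)
n,l,st,ce=cv2.connectedComponentsWithStats(m.astype(np.uint8)); 
print([(int(st[i][4]),ray('top',ce[i],.036)[0].round(3)) for i in range(1,n)])
```

```text
0.1 [0.23562483 0.5783022  0.23800803] [[-0.926  0.377 -0.   ]
 [ 0.377  0.926 -0.001]
 [-0.    -0.002 -1.   ]] [ 0.13497014 -0.19304415 -0.81569723]
tin [ 0.369 -0.364  0.07 ] [ 0.432 -0.044  1.175]
glue [ 0.377 -0.044  0.03 ] [0.431 0.323 1.175]
hammer [ 0.382 -0.279  0.012] [ 0.805 -0.019  1.175]
[(208, array([ 0.566, -0.119,  0.036])), (208, array([ 0.555, -0.171,  0.036])), (209, array([ 0.549, -0.223,  0.036]))]
```

Request:
step_arm --increments '[[[1.8,-4.3,0],[0,0,-4]],[[1.8,-4.3,0],[0,0,-4]],[[1.8,-4.3,0],[0,0,-4]],[[1.8,-4.3,0],[0,0,-4]],[[1.8,-4.3,0],[0,0,-4]],[[1.8,-4.3,0],[0,0,-4]],[[1.8,-4.3,0],[0,0,-4]],[[1.8,-4.3,0],[0,0,-4]],[[1.8,-4.3,0],[0,0,-4]],[[1.8,-4.3,0],[0,0,-4]]]' --fingers 0.7 --grip_force 35

```text
clock: 1.1
tool_pos: [0.4161, 0.1471, 0.2387]
eef_rot: [0.517, 0.856, -0.0, -0.0]
contact_force: [0.2, 0.4, 0.2]
opening: 0.702
finger_force: 0.0
```

Request:
step_arm --increments '[[[1.2,-4.3,-0.8],[0,0,-4]],[[1.2,-4.3,-0.8],[0,0,-4]],[[1.2,-4.3,-0.8],[0,0,-4]],[[1.2,-4.3,-0.8],[0,0,-4]],[[1.2,-4.3,-0.8],[0,0,-4]],[[1.2,-4.3,-0.8],[0,0,-4]],[[1.2,-4.3,-0.8],[0,0,-4]],[[1.2,-4.3,-0.8],[0,0,-4]],[[1.2,-4.3,-0.8],[0,0,-4]],[[1.2,-4,-0.8],[0,0,-4]]]'

```text
clock: 2.1
tool_pos: [0.5356, -0.2803, 0.1581]
eef_rot: [0.779, 0.627, -0.0, -0.0]
contact_force: [0.6, 0.0, 0.0]
opening: 0.698
finger_force: 0.0
```

```bash
cat >> h.py <<'E'
def st():
    s=r.get_state(); q=np.array(s['eef_rot']); from scipy.spatial.transform import Rotation as Ro
    m=Ro.from_quat(q).as_matrix(); print('t',s['clock'],'tcp',np.round(s['tool_pos'],4),'yang',round(float(np.degrees(np.arctan2(m[1,1],m[0,1]))),2),'z',m[:,2].round(3),'F',np.round(s['contact_force'],1),'op',s['opening'],s['finger_force'],'q',np.round(s['q'],2))
E
python3 -c "
from h import *
st()"
```

```text
t 2.1 tcp [ 0.5356 -0.2803  0.1581] yang -12.36 z [-0.  0. -1.] F [0.6 0.  0. ] op 0.6978115670199438 0.0 q [ 0.37  0.76  0.07  1.71 -0.07  0.67  0.26]
```

Request:
step_arm --increments '[[[0,0.1,-1.5],[0,0,0.9]],[[0,0,-2.5],[0,0,0]],[[0,0,-2.5],[0,0,0]],[[0,0,-2.5],[0,0,0]],[[0,0,-2],[0,0,0]],[[0,0,-1.2],[0,0,0]],[[0,0,-0.8],[0,0,0]],[[0,0,-0.2],[0,0,0]],[[0,0,0],[0,0,0]],[[0,0,0],[0,0,0]]]'

```text
clock: 3.1
tool_pos: [0.5363, -0.2774, 0.0276]
eef_rot: [0.773, 0.634, 0.0, 0.001]
contact_force: [-0.1, -0.7, 0.1]
opening: 0.701
finger_force: 0.0
```

Request:
step_arm --increments '[[[0,0,0],[0,0,0]],[[0,0,0],[0,0,0]],[[0,0,0],[0,0,0]],[[0,0,0],[0,0,0]],[[0,0,0],[0,0,0]],[[0,0,0],[0,0,0]],[[0,0,0],[0,0,0]],[[0,0,0],[0,0,0]],[[0,0,0],[0,0,0]],[[0,0,0],[0,0,0]]]' --fingers 0

```text
clock: 4.1
tool_pos: [0.5356, -0.2771, 0.0268]
eef_rot: [0.773, 0.634, -0.0, -0.0]
contact_force: [-0.5, 0.5, 1.7]
opening: 0.266
finger_force: 35.0
```

Run:
```python
from h import *
st()
p,d=shot('top','t1')
M,h=masks(p);m=M['pale'];m[:165]=0;m[220:]=0;m[:,:270]=0;m[:,370:]=0
print(rect(m,.016)[:3])
```

```text
t 4.1 tcp [ 0.5356 -0.2771  0.0268] yang -11.26 z [-0.  0. -1.] F [-0.5  0.5  1.7] op 0.26576483876602397 34.999634474515915 q [ 0.38  0.96  0.04  1.77 -0.08  0.41  0.28]
(array([ 0.5584, -0.1732]), array([0.0795, 0.1927]), 78.69)
```

Request:
step_arm --increments '[[[0,0.4,0],[0,0,0.3]],[[0,0.8,0],[0,0,0.5]],[[-0.1,1.2,0],[0,0,0.6]],[[-0.1,1.4,0],[0,0,0.7]],[[-0.1,1.5,0],[0,0,0.7]],[[-0.1,1.4,0],[0,0,0.7]],[[-0.1,1.2,0],[0,0,0.7]],[[0,0.9,0],[0,0,0.6]],[[0,0.6,0],[0,0,0.4]],[[0,0.3,0],[0,0,0.2]]]'

```text
clock: 5.15
tool_pos: [0.5308, -0.1796, 0.0268]
eef_rot: [0.742, 0.67, 0.0, 0.0]
contact_force: [-0.3, -3.0, 0.3]
opening: 0.268
finger_force: 35.0
```

Run:
```python
from h import *
st()
p,d=shot('top'); s,ds=shot('side')
M,h=masks(p);m=M['pale'].copy();m[:150]=0;m[230:]=0;m[:,:225]=0;m[:,370:]=0
print(rect(m,.016)[:3])
a=cv2.resize(p[130:260,140:370],None,fx=3.4,fy=3.4,interpolation=2)
cv2.imwrite('pics/c1.png',a[:,:,::-1])
```

```text
t 5.15 tcp [ 0.5308 -0.1796  0.0268] yang -5.81 z [ 0. -0. -1.] F [-0.3 -3.   0.3] op 0.26812904805790116 34.998511550948024 q [ 0.22  0.94  0.03  1.9  -0.09  0.31  0.23]
(array([ 0.5462, -0.0483]), array([0.0792, 0.1404]), 84.26)
```

View pics/c1.png

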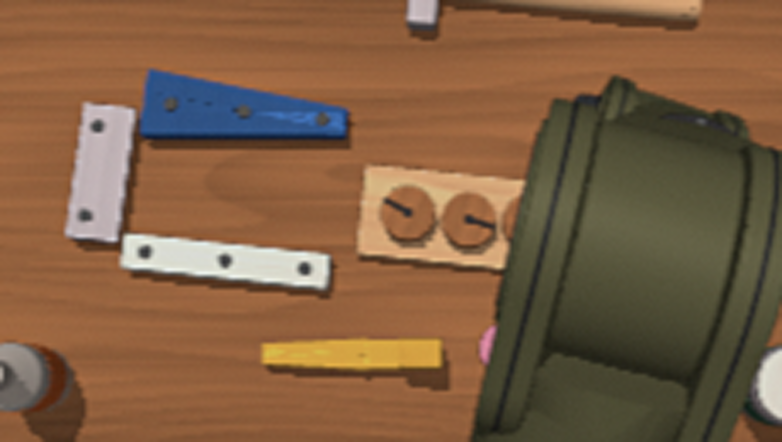

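The board sits straight before the mouth, front edge at about (362,210) in the crop, with the discs in place. There is roughly 4 mm lateral clearance to the straight rail, so I'm sliding in.

Request:
step_arm --increments '[[[0,0.5,0],[0,0,0]],[[0.1,1,0],[0,0,0]],[[0.1,1.5,0],[0,0,0]],[[0.2,2,0],[0,0,0]],[[0.2,2.2,0],[0,0,0]],[[0.2,2.2,0],[0,0,0]],[[0.2,2,0],[0,0,0]],[[0.2,1.6,0],[0,0,0]],[[0.1,1.1,0],[0,0,0]],[[0.1,0.6,0],[0,0,0]]]'

```text
clock: 6.25
tool_pos: [0.5444, -0.0313, 0.0268]
eef_rot: [0.742, 0.671, -0.0, -0.0]
contact_force: [-1.2, -2.8, 1.6]
opening: 0.267
finger_force: 35.0
```

Run:
```python
from h import *
st()
p,d=shot('top')
M,h=masks(p);m=M['pale'].copy();m[:150]=0;m[230:]=0;m[:,:175]=0;m[:,300:]=0
print(rect(m,.016)[:3])
a=cv2.resize(p[140:260,140:370],None,fx=3.4,fy=3.4,interpolation=2)
cv2.imwrite('pics/c2.png',a[:,:,::-1])
```

```text
t 6.25 tcp [ 0.5444 -0.0313  0.0268] yang -5.75 z [-0.001  0.001 -1.   ] F [-1.2 -2.8  1.6] op 0.26746057077136454 34.99980954453349 q [-0.06  0.93  0.06  1.94 -0.18  0.27  0.05]
(array([0.5053, 0.2305]), array([0.0028, 0.0096]), 20.27)
```

View pics/c2.png

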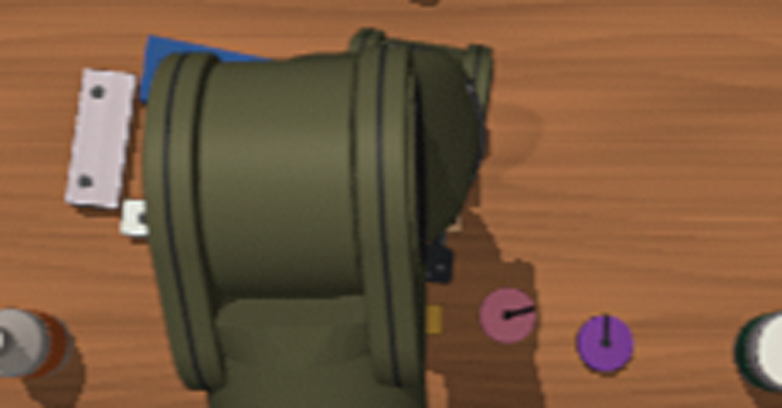

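Request:
step_arm --increments '[[[0,0.4,0],[0,0,0]],[[0.1,0.7,0],[0,0,0]],[[0.1,0.9,0],[0,0,0]],[[0.1,1,0],[0,0,0]],[[0.1,1,0],[0,0,0]],[[0.1,0.9,0],[0,0,0]],[[0.1,0.7,0],[0,0,0]],[[0,0.5,0],[0,0,0]],[[0,0.3,0],[0,0,0]],[[0,0.2,0],[0,0,0]]]'

```text
clock: 7.3
tool_pos: [0.5508, 0.0329, 0.0268]
eef_rot: [0.742, 0.67, 0.0, 0.0]
contact_force: [0.9, -3.9, 2.2]
opening: 0.267
finger_force: 35.0
```

Request:
step_arm --increments '[[[0,0.1,0],[0,0,0]],[[0,0.1,0],[0,0,0]],[[0,0.1,0],[0,0,0]],[[0,0.1,0],[0,0,0]],[[0,0.1,0],[0,0,0]],[[0,0.1,0],[0,0,0]],[[0,0,0],[0,0,0]],[[0,0,0],[0,0,0]],[[0,0,0],[0,0,0]],[[0,0,0],[0,0,0]]]'

```text
clock: 8.3
tool_pos: [0.5508, 0.0391, 0.0267]
eef_rot: [0.742, 0.67, 0.0, -0.0]
contact_force: [-0.3, -1.4, 2.0]
opening: 0.27
finger_force: 35.0
```

Run:
```python
from h import *
st()
p,d=shot('side')
a=cv2.resize(p[110:290,130:370],None,fx=3.3,fy=3.3,interpolation=2)
cv2.imwrite('pics/c3.png',a[:,:,::-1])
```

```text
t 8.3 tcp [0.5508 0.0391 0.0267] yang -5.85 z [ 0.  0. -1.] F [-0.3 -1.4  2. ] op 0.26976167162079023 34.99855832196772 q [-0.2   0.94  0.08  1.92 -0.23  0.29 -0.03]
```

View pics/c3.png

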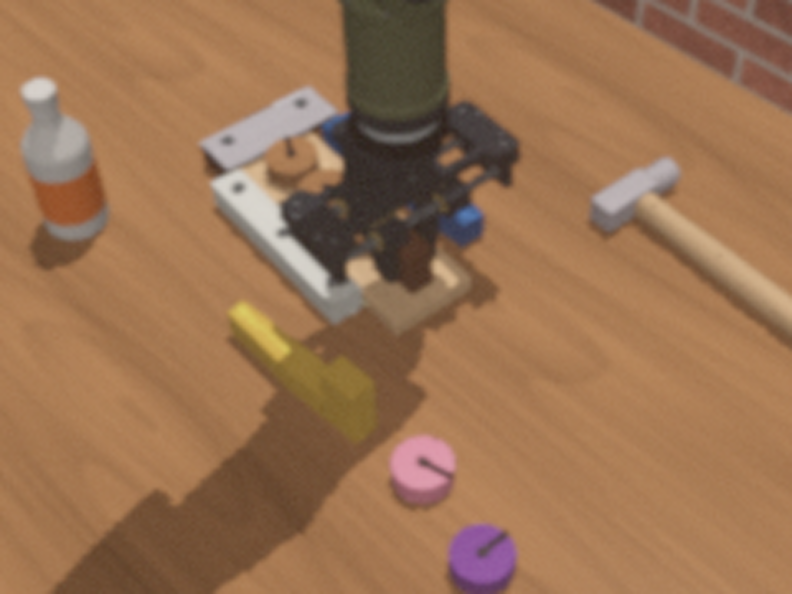

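The board is nearly home, with its front reaching the keeper at about (265,150) and disc1 just behind it at (292,162). I'm creeping on until there is contact.

Request:
step_arm --increments '[[[0,0.1,0],[0,0,0]],[[0,0.1,0],[0,0,0]],[[0,0.1,0],[0,0,0]],[[0,0,0],[0,0,0]],[[0,0,0],[0,0,0]],[[0,0,0],[0,0,0]],[[0,0,0],[0,0,0]],[[0,0,0],[0,0,0]],[[0,0,0],[0,0,0]],[[0,0,0],[0,0,0]]]'

```text
clock: 9.35
tool_pos: [0.5508, 0.0414, 0.0268]
eef_rot: [0.742, 0.67, -0.0, 0.0]
contact_force: [0.3, -5.7, 3.4]
opening: 0.264
finger_force: 35.0
```

Request:
step_arm --increments '[[[0,0.1,0],[0,0,0]],[[0,0.1,0],[0,0,0]],[[0,0,0],[0,0,0]],[[0,0,0],[0,0,0]],[[0,0,0],[0,0,0]],[[0,0,0],[0,0,0]],[[0,0,0],[0,0,0]],[[0,0,0],[0,0,0]],[[0,0,0],[0,0,0]],[[0,0,0],[0,0,0]]]'

```text
clock: 10.35
tool_pos: [0.5507, 0.0414, 0.0268]
eef_rot: [0.743, 0.669, -0.001, 0.001]
contact_force: [0.2, -8.6, 2.3]
opening: 0.268
finger_force: 35.0
```

Run:
```python
from h import *
st()
p,d=shot('side'); M,h=masks(p); np.savez('s2.npz',p=p,d=d)
X=cloud('side',d); 
# board rear top edge in jig frame
u=np.array([.1011,.9949]);n=np.array([.9949,-.1011]);F=np.array([.5831,.2402])
q=X.reshape(-1,3);q=q[(q[:,2]>.012)&(q[:,2]<.019)]
J=np.c_[(q[:,:2]-F)@u,(q[:,:2]-F)@n]
k=(J[:,0]>-.27)&(J[:,0]<-.21)&(abs(J[:,1])<.06); print(k.sum(),np.percentile(J[k],[1,5,50,95,99],axis=0).round(4))
```

```text
t 10.35 tcp [0.5507 0.0414 0.0268] yang -5.97 z [ 0.    -0.003 -1.   ] F [ 0.2 -8.6  2.3] op 0.2677697583194464 35.000404715538025 q [-0.21  0.94  0.09  1.92 -0.23  0.29 -0.04]
175 [[-0.2406 -0.0516]
 [-0.24   -0.0504]
 [-0.2291 -0.0185]
 [-0.2127  0.0252]
 [-0.2109  0.028 ]]
```

Request:
step_arm --increments '[[[0,0,0],[0,0,0]],[[0,0,0],[0,0,0]],[[0,0,0],[0,0,0]],[[0,0,0],[0,0,0]],[[0,0,0.5],[0,0,0]],[[0,0,1.5],[0,0,0]],[[0,0,2.5],[0,0,0]],[[0,0,3],[0,0,0]],[[0,0,3],[0,0,0]],[[0,0,2],[0,0,0]]]' --fingers 0.5

```text
clock: 11.4
tool_pos: [0.5515, 0.0439, 0.155]
eef_rot: [0.742, 0.67, 0.001, 0.001]
contact_force: [0.8, 0.1, 0.2]
opening: 0.498
finger_force: 0.0
```

Request:
step_arm --increments '[[[-1,-0.7,0],[0,0,1]],[[-2,-1.2,0],[0,0,1]],[[-2.5,-1.5,0],[0,0,1]],[[-2.5,-1.5,0],[0,0,1]],[[-2.5,-1.5,0],[0,0,1]],[[-1.5,-1.1,0],[0,0,1]],[[-0.4,-0.2,0],[0,0,0.2]],[[0,0,-1],[0,0,0]],[[0,0,-1.5],[0,0,0]],[[0,0,-1.5],[0,0,0]]]'

```text
clock: 12.4
tool_pos: [0.4288, -0.0321, 0.1111]
eef_rot: [0.705, 0.71, 0.001, 0.001]
contact_force: [0.6, 0.8, -0.1]
opening: 0.501
finger_force: 0.0
```

Run:
```python
from h import *
st()
p,d=shot('top'); np.savez('t3.npz',p=p,d=d);X=cloud('top',d)
a=cv2.resize(p[130:260,140:370],None,fx=3.4,fy=3.4,interpolation=2)
cv2.imwrite('pics/c4.png',a[:,:,::-1])
p,d=shot('side'); np.savez('s3.npz',p=p,d=d)
```

```text
t 12.4 tcp [ 0.4288 -0.0321  0.1111] yang 0.4 z [ 0.003  0.001 -1.   ] F [ 0.6  0.8 -0.1] op 0.5006890959214894 0.0 q [-0.06  0.71  0.04  2.26 -0.16  0.18  0.13]
```

View pics/c4.png

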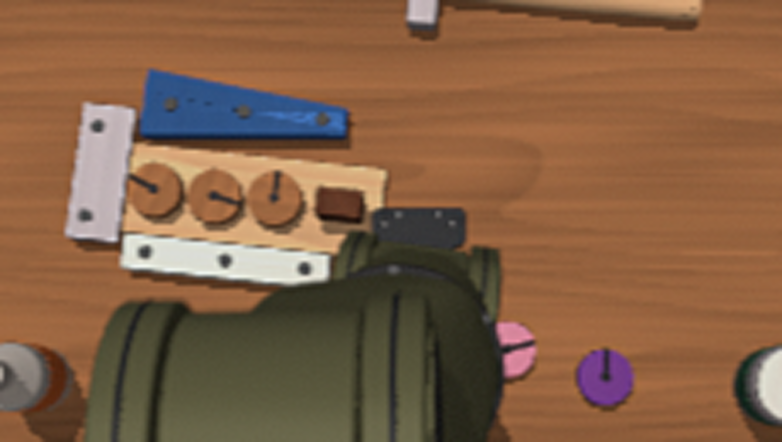

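The board is home under the keeper and close to flush with the straight rail. The three discs are on it, and the gap beside the blue rail at (250,145) is open. Next I'm grasping the wedge lug.

Request:
step_arm --increments '[[[-0.2,-0.2,-1],[0,0,-0.2]],[[0,0,-2],[0,0,0]],[[0,0,-2],[0,0,0]],[[0,0,-1.8],[0,0,0]],[[0,0,-1.2],[0,0,0]],[[0,0,-0.5],[0,0,0]],[[0,0,0],[0,0,0]],[[0,0,0],[0,0,0]],[[0,0,0],[0,0,0]],[[0,0,0],[0,0,0]]]'

```text
clock: 13.5
tool_pos: [0.435, -0.0358, 0.0361]
eef_rot: [0.706, 0.708, -0.006, -0.007]
contact_force: [0.7, 1.7, -0.1]
opening: 0.498
finger_force: 0.0
```

Request:
step_arm --increments '[[[0,0,0],[0,0,0]],[[0,0,0],[0,0,0]],[[0,0,0],[0,0,0]],[[0,0,0],[0,0,0]],[[0,0,0],[0,0,0]],[[0,0,0],[0,0,0]],[[0,0,0],[0,0,0]],[[0,0,0],[0,0,0]],[[0,0,0],[0,0,0]],[[0,0,0],[0,0,0]]]' --fingers 0 --grip_force 50

```text
clock: 14.5
tool_pos: [0.4346, -0.036, 0.0358]
eef_rot: [0.706, 0.708, -0.006, -0.007]
contact_force: [-1.0, -0.7, 3.6]
opening: 0.274
finger_force: 48.0
```

Run:
```python
from h import *
st()
z=np.load('t3.npz');p,d=z['p'],z['d'];X=cloud('top',d);M,h=masks(p)
u=np.array([.1011,.9949]);n=np.array([.9949,-.1011]);F=np.array([.5831,.2402])
J=np.stack([(X[...,:2]-F)@u,(X[...,:2]-F)@n],-1)
g=(X[...,2]>.05)&(X[...,2]<.07)&(J[...,0]<-.17)&(J[...,0]>-.235)&(abs(J[...,1]+.01)<.03)
c,l,a,_=rect(g,.06); print('grip',c,l,a,'jig',(c-F)@u,(c-F)@n)
# edges across: tapered inner face & board far edge at some jig x
b=M['pale']&(X[...,2]<.025)&(abs(J[...,1])<.06)&(J[...,0]>-.25)&(J[...,0]<-.02)
t=M['blue']&(J[...,0]>-.21)&(J[...,0]<0)&(J[...,1]>0)
for x in np.arange(-.23,-.03,.02):
    sb=b&(abs(J[...,0]-x)<.006);stt=t&(abs(J[...,0]-x)<.006)
    print(round(x,3),(J[sb][:,1].max()).round(4) if sb.any() else None,(J[stt][:,1].min()).round(4) if stt.any() else None)
```

```text
t 14.5 tcp [ 0.4346 -0.036   0.0358] yang 0.13 z [-0.019  0.001 -1.   ] F [-1.  -0.7  3.6] op 0.2744485281295613 47.96088327333564 q [-0.04  0.88  0.03  2.25 -0.63  0.04  0.62]
grip [0.5517 0.0381] [0.0247 0.0405] 83.66 jig -0.20424383000000002 -0.010807549999999985
-0.23 0.0296 None
-0.21 0.0282 None
-0.19 0.0288 0.0526
-0.17 0.0333 0.0511
-0.15 0.0278 0.0491
-0.13 0.0286 0.0468
-0.11 0.03 0.045
-0.09 0.0278 0.0431
-0.07 0.0293 0.0408
-0.05 0.0293 0.0393
```

Request:
step_arm --increments '[[[0,0,0.6],[0,0,0]],[[0,-0.4,1.2],[0,0,0]],[[0,-1,1.5],[0,0,0]],[[0.5,-1.5,1.2],[0,0,0]],[[1,-1.5,0.5],[0,0,0]],[[1.5,-1.5,0],[0,0,0]],[[1.5,-1.4,0],[0,0,0]],[[1.5,-1,0],[0,0,0]],[[1,0,0],[0,0,0]],[[0,0,0],[0,0,0]]]'

```text
clock: 15.5
tool_pos: [0.5062, -0.1182, 0.0857]
eef_rot: [0.706, 0.708, -0.005, -0.007]
contact_force: [-0.3, 0.1, -0.8]
opening: 0.27
finger_force: 48.0
```

Run:
```python
from h import *
st()
p,d=shot('side')
a=cv2.resize(p[130:330,150:390],None,fx=3,fy=3,interpolation=2)
cv2.imwrite('pics/c5.png',a[:,:,::-1])
```

```text
t 15.5 tcp [ 0.5062 -0.1182  0.0857] yang 0.21 z [-0.017  0.002 -1.   ] F [-0.3  0.1 -0.8] op 0.27044869761679385 47.965449970797636 q [-0.01  0.83  0.26  2.   -0.51  0.39  0.65]
```

View pics/c5.png

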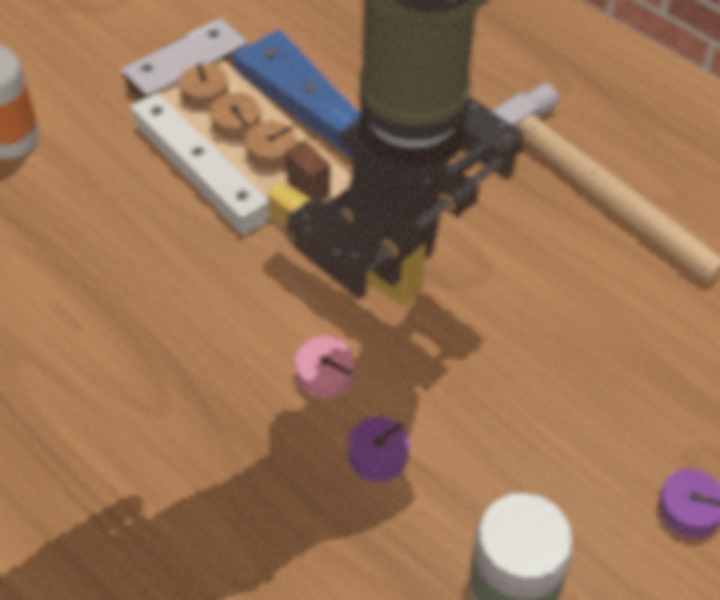

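The wedge is held above the bench with its nose at about (288,205), near the board's rear. I'll back off first, then cross over.

Request:
step_arm --increments '[[[0,-1,0],[0,0,0]],[[0.5,-1,0],[0,0,0]],[[1,-0.5,0],[0,0,-0.6]],[[1.5,0,0],[0,0,-0.6]],[[1.5,0,0],[0,0,-0.6]],[[1.5,0,0],[0,0,-0.6]],[[1.5,0,0],[0,0,-0.6]],[[1,0,0],[0,0,-0.1]],[[0.5,0,0],[0,0,0]],[[0,0,0],[0,0,0]]]'

```text
clock: 16.55
tool_pos: [0.5949, -0.1445, 0.0856]
eef_rot: [0.725, 0.688, -0.006, -0.007]
contact_force: [-0.3, -0.4, -2.1]
opening: 0.271
finger_force: 48.0
```

Request:
step_arm --increments '[[[0,0,-1],[0,0,0]],[[0,0,-1.2],[0,0,0]],[[0,0,-1],[0,0,0]],[[0,0,-0.8],[0,0,0]],[[0,0,-0.5],[0,0,0]],[[0,0,-0.3],[0,0,0]],[[0,0,-0.1],[0,0,0]],[[0,0,0],[0,0,0]],[[0,0,0],[0,0,0]],[[0,0,0],[0,0,0]]]'

```text
clock: 17.55
tool_pos: [0.595, -0.144, 0.0371]
eef_rot: [0.725, 0.689, -0.006, -0.007]
contact_force: [-0.5, 0.6, -0.6]
opening: 0.275
finger_force: 48.0
```

Request:
step_arm --increments '[[[0,0,0],[0,0,0]],[[0,0,0],[0,0,0]],[[0,0,0],[0,0,0]],[[0,0,0],[0,0,0]],[[0,0,0],[0,-1,0]],[[0,0,-0.3],[0,0,0]],[[0,0,-0.4],[0,0,0]],[[0,0,-0.3],[0,0,0]],[[0,0,0],[0,0,0]],[[0,0,0],[0,0,0]]]' --fingers 0.5

```text
clock: 18.55
tool_pos: [0.5947, -0.1439, 0.0265]
eef_rot: [0.725, 0.689, 0.0, -0.001]
contact_force: [0.4, 0.3, -0.1]
opening: 0.501
finger_force: 0.0
```

Run:
```python
from h import *
st()
p,d=shot('side'); np.savez('s4.npz',p=p,d=d); pt,dt=shot('top'); np.savez('t4.npz',p=pt,d=dt)
a=cv2.resize(p[130:330,190:430],None,fx=3,fy=3,interpolation=2)
cv2.imwrite('pics/c6.png',a[:,:,::-1])
for n,P,D in(('side',p,d),('top',pt,dt)):
    M,h=masks(P);X=cloud(n,D);m=M['yellow']|((h[...,0]>17)&(h[...,0]<30)&(h[...,1]>155)&(h[...,2]>80))
    w=m&(X[...,2]<.035)&(X[...,2]>.018)&(X[...,0]>.54)&(X[...,0]<.66)&(X[...,1]>-.13)&(X[...,1]<.03)
    q=X[w][:,:2]
    if len(q)>20:
        vx,vy,x0,y0=cv2.fitLine(q.astype(np.float32),2,0,.01,.01).ravel(); print(n,len(q),np.degrees(np.arctan2(vy,vx))%180,x0,y0,'nose',q[q[:,1].argmax()],q[:,1].max())
```

```text
t 18.55 tcp [ 0.5947 -0.1439  0.0265] yang -2.96 z [-0.002  0.003 -1.   ] F [ 0.4  0.3 -0.1] op 0.5014613167872151 0.0 q [ 0.01  1.    0.28  1.74 -0.53  0.48  0.59]
```

View pics/c6.png

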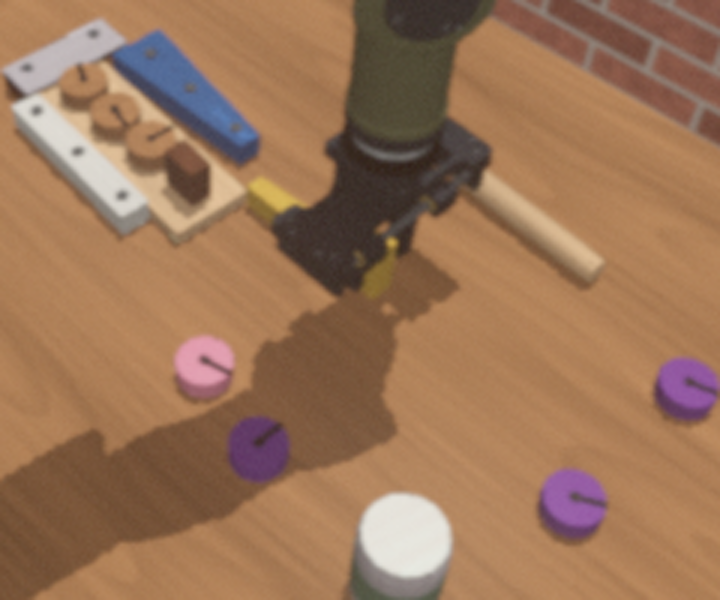

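The wedge is down behind the gap with its nose at (268,190), pointing along it. The board and discs are undisturbed. I'm regripping lower on the lug and then inserting.

Request:
step_arm --increments '[[[0,0,0],[0,0,0]],[[0,0,0],[0,0,0]],[[0,0,0],[0,0,0]],[[0,0,0],[0,0,0]],[[0,0,0],[0,0,0]],[[0,0,0],[0,0,0]],[[0,0,0],[0,0,0]],[[0,0,0],[0,0,0]],[[0,0,0],[0,0,0]],[[0,0,0],[0,0,0]]]' --fingers 0 --grip_force 50

```text
clock: 19.65
tool_pos: [0.5948, -0.144, 0.0268]
eef_rot: [0.725, 0.689, 0.0, -0.001]
contact_force: [-0.5, 0.9, 1.2]
opening: 0.268
finger_force: 48.9
```

Request:
step_arm --increments '[[[0,0.3,0],[0,0,0]],[[0,0.6,0],[0,0,0]],[[0,0.8,0],[0,0,0]],[[0.1,0.9,0],[0,0,0]],[[0,0.9,0],[0,0,0]],[[0,0.8,0],[0,0,0]],[[0.1,0.7,0],[0,0,0]],[[0,0.5,0],[0,0,0]],[[0,0.3,0],[0,0,0]],[[0.1,0.2,0],[0,0,0]]]'

```text
clock: 20.65
tool_pos: [0.5978, -0.0839, 0.0268]
eef_rot: [0.725, 0.689, 0.0, -0.001]
contact_force: [1.2, -1.0, 0.6]
opening: 0.273
finger_force: 48.8
```

Run:
```python
from h import *
st()
p,d=shot('side'); np.savez('s5.npz',p=p,d=d)
a=cv2.resize(p[120:240,170:320],None,fx=5,fy=5,interpolation=2)
cv2.imwrite('pics/c7.png',a[:,:,::-1])
```

```text
t 20.65 tcp [ 0.5978 -0.0839  0.0268] yang -2.97 z [-0.001  0.002 -1.   ] F [ 1.2 -1.   0.6] op 0.2726457725033705 48.79226824254147 q [-0.09  0.99  0.29  1.77 -0.56  0.46  0.53]
```

View pics/c7.png

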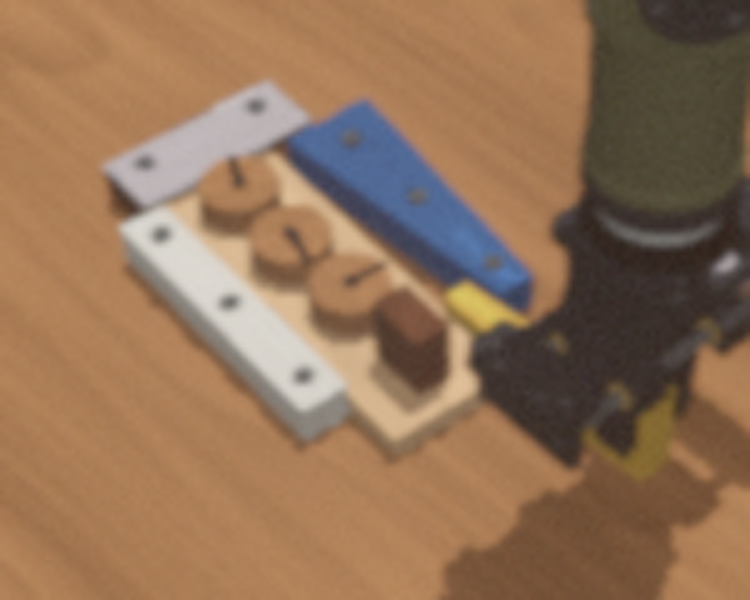

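The nose has entered the gap at about (460,295) between the board and the blue rail, with low forces. Continuing.

Request:
step_arm --increments '[[[0,0.3,0],[0,0,0]],[[0,0.5,0],[0,0,0]],[[0,0.7,0],[0,0,0]],[[0.1,0.8,0],[0,0,0]],[[0,0.8,0],[0,0,0]],[[0,0.7,0],[0,0,0]],[[0.1,0.5,0],[0,0,0]],[[0,0.3,0],[0,0,0]],[[0,0.2,0],[0,0,0]],[[0,0.2,0],[0,0,0]]]'

```text
clock: 21.7
tool_pos: [0.5999, -0.0342, 0.0268]
eef_rot: [0.725, 0.688, 0.0, -0.001]
contact_force: [2.8, -0.8, 1.2]
opening: 0.269
finger_force: 49.5
```

Request:
step_arm --increments '[[[0,0.1,0],[0,0,0]],[[0,0.1,0],[0,0,0]],[[0,0.1,0],[0,0,0]],[[0.1,0.1,0],[0,0,0]],[[0,0.1,0],[0,0,0]],[[0,0.1,0],[0,0,0]],[[0,0.1,0],[0,0,0]],[[0,0.1,0],[0,0,0]],[[0,0.1,0],[0,0,0]],[[0,0.1,0],[0,0,0]]]'

```text
clock: 22.7
tool_pos: [0.6006, -0.0242, 0.0267]
eef_rot: [0.725, 0.689, 0.0, -0.001]
contact_force: [2.4, -2.7, 3.6]
opening: 0.265
finger_force: 49.5
```

```bash
python3 -c "
from h import *
st()"
```

```text
t 22.7 tcp [ 0.6006 -0.0242  0.0267] yang -2.97 z [-0.001  0.002 -1.   ] F [ 2.4 -2.7  3.6] op 0.26482514274617763 49.51563734561205 q [-0.2   0.99  0.3   1.78 -0.59  0.46  0.45]
```

Request:
step_arm --increments '[[[0,0.1,0],[0,0,0]],[[0,0.1,0],[0,0,0]],[[0,0.1,0],[0,0,0]],[[0.1,0.1,0],[0,0,0]],[[0,0.1,0],[0,0,0]],[[0,0.1,0],[0,0,0]],[[0,0.1,0],[0,0,0]],[[0,0.1,0],[0,0,0]],[[0,0.1,0],[0,0,0]],[[0,0,0],[0,0,0]]]'

```text
clock: 23.7
tool_pos: [0.6, -0.0168, 0.0267]
eef_rot: [0.726, 0.688, -0.001, -0.002]
contact_force: [-1.9, -6.4, 5.3]
opening: 0.269
finger_force: 49.8
```

Request:
step_arm --increments '[[[0,0.1,0],[0,0,0]],[[0,0.1,0],[0,0,0]],[[0,0.1,0],[0,0,0]],[[0,0.1,0],[0,0,0]],[[0,0,0],[0,0,0]],[[0,0,0],[0,0,0]],[[0,0,0],[0,0,0]],[[0,0,0],[0,0,0]],[[0,0,0],[0,0,0]],[[0,0,0],[0,0,0]]]'

```text
clock: 24.7
tool_pos: [0.5998, -0.0134, 0.0267]
eef_rot: [0.726, 0.688, -0.002, -0.001]
contact_force: [-1.8, -7.5, 6.7]
opening: 0.262
finger_force: 49.9
```

```bash
python3 -c "
from h import *
st()"
```

```text
t 24.7 tcp [ 0.5998 -0.0134  0.0267] yang -3.08 z [-0.004 -0.    -1.   ] F [-1.8 -7.5  6.7] op 0.2622190139989446 49.90998809225857 q [-0.22  0.99  0.3   1.78 -0.59  0.47  0.44]
```

Request:
step_arm --increments '[[[0,0.1,0],[0,0,0]],[[0,0.1,0],[0,0,0]],[[0,0.1,0],[0,0,0]],[[0,0.1,0],[0,0,0]],[[0,0,0],[0,0,0]],[[0,0,0],[0,0,0]],[[0,0,0],[0,0,0]],[[0,0,0],[0,0,0]],[[0,0,0],[0,0,0]],[[0,0,0],[0,0,0]]]'

```text
clock: 25.7
tool_pos: [0.5997, -0.012, 0.0267]
eef_rot: [0.726, 0.687, -0.003, -0.0]
contact_force: [-2.4, -12.1, 5.4]
opening: 0.267
finger_force: 49.9
```

```bash
python3 -c "
from h import *
st()"
```

```text
t 25.7 tcp [ 0.5997 -0.012   0.0267] yang -3.16 z [-0.004 -0.003 -1.   ] F [ -2.4 -12.1   5.4] op 0.266795809732596 49.9395021982491 q [-0.23  0.99  0.31  1.78 -0.59  0.47  0.43]
```

Request:
step_arm --increments '[[[0,0.1,0],[0,0,0]],[[0,0.1,0],[0,0,0]],[[0,0.1,0],[0,0,0]],[[0,0,0],[0,0,0]],[[0,0,0],[0,0,0]],[[0,0,0],[0,0,0]],[[0,0,0],[0,0,0]],[[0,0,0],[0,0,0]],[[0,0,0],[0,0,0]],[[0,0,0],[0,0,0]]]'

```text
clock: 26.7
tool_pos: [0.5997, -0.0118, 0.0268]
eef_rot: [0.727, 0.687, -0.004, 0.001]
contact_force: [-2.2, -16.1, 5.0]
opening: 0.271
finger_force: 49.9
```

Run:
```python
from h import *
st()
p,d=shot('side')
X=cloud('side',d);M,h=masks(p)
u=np.array([.1011,.9949]);n=np.array([.9949,-.1011]);F=np.array([.5831,.2402])
J=np.stack([(X[...,:2]-F)@u,(X[...,:2]-F)@n],-1)
g=(X[...,2]>.05)&(X[...,2]<.07)&(J[...,0]<-.17)&(J[...,0]>-.235)&(abs(J[...,1]+.01)<.02)
c,l,a,_=rect(g,.06,'side'); print('grip',l,a,'jig',(c-F)@u,(c-F)@n)
Y=M['yellow']&(X[...,2]>.02)&(X[...,2]<.032)&(J[...,0]>-.2); q=J[Y]; print('nose',Y.sum(),q[:,0].max() if Y.any() else 0)
a=cv2.resize(p[120:240,170:320],None,fx=5,fy=5,interpolation=2)
cv2.imwrite('pics/c8.png',a[:,:,::-1])
```

```text
t 26.7 tcp [ 0.5997 -0.0118  0.0268] yang -3.23 z [-0.004 -0.007 -1.   ] F [ -2.2 -16.1   5. ] op 0.2707049462924535 49.94275306351483 q [-0.23  0.99  0.31  1.78 -0.59  0.46  0.43]
grip [0.0062 0.0462] 79.44 jig -0.20849710999999999 -0.025955529999999945
nose 0 0
```

View pics/c8.png

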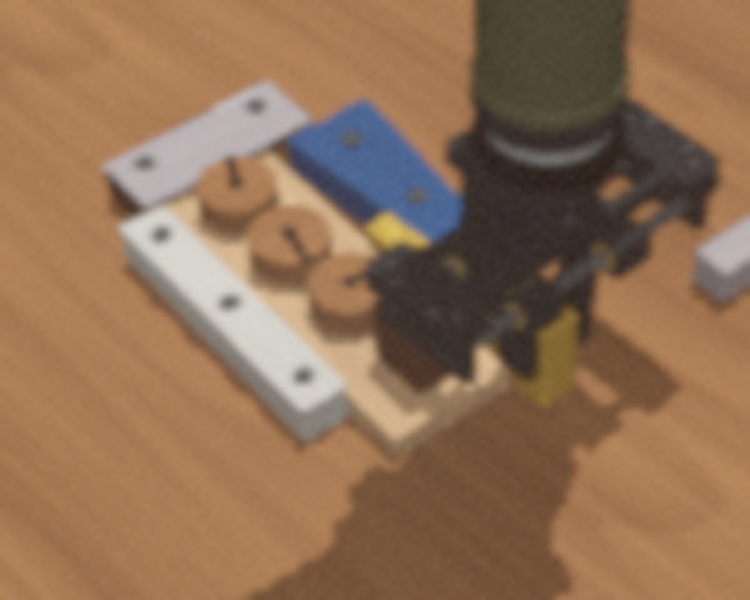

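The wedge is stuck fast at its predicted seat: a 3 mm further push moved it only 0.2 mm and raised the force to 16 N. The nose sits at (395,228) in the gap. The board is against the straight rail and under the keeper, and all three discs are on it.

```bash
python3 -c "
from h import *
print(r.finish_job())"
```

```text
the job is handed in; nothing more can be done
None
```

I handed the job in at about 27 s with the arm still gripping the wedge and pushing it at about 16 N. The wedge is tight, the board is home under the keeper and appears flush on the straight rail, the three discs are on it, and I saw no contact with the glue, hammer or tin. The judge's verdict was not shown.

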